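# Find and mark the binding swing stop

## Robot

A 6-joint arm with a two-finger parallel gripper is mounted at the origin on a cart in front of the work surface, level with it; the furniture and walls round the work are solid. World frame = base frame: x ahead of the robot, y to its left, z up, the work surface at z = 0. Lengths are in m, angles in rad, forces in N, time in s.
With the tool pointing down it reaches from about 0.3 to 0.775 m from the base axis. Payload 14.6 kg.
Tool frame: the origin (TCP) lies on the centre line of the jaws, within the pads' length; the fingertips stand 14 mm ahead of it and the grasp point (between the pads) lies 5 mm behind it; x points along the fingers, y is the direction in which the jaws open and shut, and the axes are right-handed (so a half turn about x gives the same grasp; the last joint's range is limited). The gripper opens to 94 mm and grips with 3 to 60 N. Pads are 16 mm wide; open, the fingers measure 119 mm over their backs; the gripper's body (75 mm by 177 mm) begins 78 mm behind the grasp point.
Start: joints at [1.182, 0.3, 1.521, -0, 1.321, -0.067], TCP at [0.174, 0.522, 0.219] pointing down, gripper open.
Joint ranges: [-3.03, 3.03], [-0.79, 2.21], [0.23, 2.52], [-1.04, 4.18], [0, 3.07], [-2.55, 2.55]. Speed limits (rad/s): [2.22, 2.22, 2.57, 3.14, 3.14, 3.14].

## Interface

Orientations are given as [roll, pitch, yaw] about the fixed x, y, z axes, in that order (R = Rz(yaw) Ry(pitch) Rx(roll)).
In Python, from station import * gives the robot as it stands. The module is installed in compiled form; this text tells all that it offers.
- The arm moves only by the shell command python3 -m handwheel 'ROWS' [FORCE]. ROWS is JSON, a list of rows, each a list of 3 entries, a list of its own where there are three numbers: the shift along the tool's x, y, z in mm, then the turn about the tool's x in rad, then the gripper command: -1 is fully open, 1 is shut, values between are in proportion. In form: [[[dx, dy, dz], spin, gripper], ...]. A call has exactly 5 rows; each row is the pose to reach, as a shift and turn from the pose measured when the call began, along the tool's axes at that moment; what a row does not reach only later rows make up. A row lasts 1/10 s, in which the tool goes at most 50 mm and 8.59 degrees, less where a joint would pass 70% of its speed; a pose out of reach is approached as far as the arm can. A call with a gripper value outside its range is refused whole. The fingers move at their own pace and stop on an object; FORCE is the grip in N (left out, the last holds). Time passes only in rows, so rows that repeat a pose let the fingers close, or fill a call up. It gives the time, the measured TCP pose, the force and the opening at its end, in the units of the state.
- get_obs(): the state, without advancing time (a new reading comes with each control period).
- camera(name): name is "side" or "top" or "wrist"; returns (picture, depth): 480x640x3 uint8, blue, green, red; 480x640 float32, m along the optical axis (not along the pixel's ray), 0 where there is no reading.
- camera_info(name): a dict with "fx", "fy", "cx", "cy" (pixels), "k1" (the pictures are not rectified: a ray, as slopes to the right and down, at radius r is drawn at 1 + k1 r^2 times it, then the intrinsics apply), "extrinsics" (4x4, takes a point from camera to world coordinates). Camera axes: x right, y down, z forward; pixel columns grow to the right and rows downward; lengths in m; the calibration is good to about 2 mm. A picture is of the moment at which its call begins: read the wrist's pose just before it. camera_info takes no time and is no camera call; for the wrist camera it gives the pose at the moment of the call.
- hand_in(): hands the job in, once; it reports no verdict.
The state is a dict: "time_s": time; "qpos": joint angles; "joint_vel": joint speeds; "tau": joint torques, N m; "ee_pos": TCP position; "eef_rot": TCP orientation; "force": force on the tool from outside, world axes, zero at the start; "moment": the same for the moment, N m; "grip_width": finger opening in m.
Only numpy, scipy, OpenCV 4.12 (cv2) and the standard library are available. Lean on these libraries where they do the work, as an engineer would, in place of code of your own. Each camera call takes 0.05 s, during which the arm holds its last target. There are 200 camera calls.

## Task

One of these two spring-return swing stops binds. Starting with the left-hand one (your left, looking from the robot at the table), swing each arm by its red post all the way over to its far end and let it go: the sound one springs home, the stiff one stays. Then put the pot magnet flat on the yellow ring of the stiff stop to mark it, and leave its arm standing over at the far end.

Things in the scene. Friction and masses are not known exactly. Their poses are not given: they have to be found in the camera images.
- stop_1: One of two alike spring-return swing stops, screwed to the table: blue plate 150 x 70 x 8 mm, origin under its centre on the table, x along its length, away from the robot at yaw 0, y left, z up. A level dark arm pivots on a vertical axis 44 mm toward +x; a red post stands on its end, 60 mm from the pivot. Yellow ring, 38 mm wide, 55 mm toward -x. One of the two stops, not told which, binds.
- stop_2: The other swing stop, same shape and axes as stop_1. Of the two, the left-hand one lies at y above 0.1, the other at y below 0.02. The laser welding head overhangs the table to the left of both (y above 0.28, down to 210 mm above the table): come round in front of it. Its blue box also overhangs at x above 0.70, y 0.12 to 0.36, from 260 mm up.
- swing_1 (a joint): Arm of stop_1: 0 = home (points to the plate's -x turned 0.55 rad toward -y), 1.1 rad = far end, a hard stop (-x turned 0.55 toward +y); clockwise from above, so the post goes from right to left. Starts home. A sound arm takes 1 to 3 N at the post and springs home in about 1 s when let go; the binding one takes 7 to 9 N and stays where it is left.
- swing_2 (a joint): Angle of the arm of stop_2, same meaning and behaviour as swing_1.
- post_1 (a point): Centre of the top face of the red round post of stop_1: 14 mm diameter, top 65 mm above the table. It rises from the arm's bar (14 mm wide, upper face 22 mm above the table); a collar of 17 mm diameter surrounds its foot up to 26 mm. Moves with the arm.
- post_2 (a point): The same point on the arm of stop_2.
- pivot_1 (a point): Top of the pivot of stop_1, 28 mm above the table, on the hinge's vertical axis. Does not move.
- pivot_2 (a point): The same point on stop_2.
- ring_1 (a point): Centre of the yellow ring on the plate of stop_1, on the plate's upper face, 8 mm above the table.
- ring_2 (a point): The same point on stop_2.
- magnet: Grey round pot magnet, 30 mm diameter, 10 mm high, 30 to 65 g, lying flat on the table to the right; origin at the centre of its underside, z up. It is modelled as a plain weight: it does not pull.
Not all that is in view belongs to the job. Several things look just like the magnet: the one meant starts farthest to the robot's right.

How it is judged:
By the outcome, as a careful person would: the job done as asked, in the order asked, and still so for the second after the job is handed in, with the robot touching nothing.
It also fails if it takes over 69 s, if anything falls off the work surface, if the arm or the gripper's body presses on something with over 40 N, if the wrist force passes 120 N, or if a joint passes its speed limit or range.

## Working session

There is one attempt and no reset: what is moved stays moved. The work goes in short steps, Python scripts to look and compute and a shell command to move; the robot and the scene stay as the last step left them, time stands still between calls to the robot, and variables do not carry over. Pictures are saved under pics/ and viewed, about 8 in all and at most 12, crops included, and the job is handed in when it is done.

```bash
mkdir -p pics; cat > h.py <<'E'
from station import *
import numpy as np, cv2
def world(name,px,z=None,depth=None,info=None):
    i=info or camera_info(name); K=np.array([[i['fx'],0,i['cx']],[0,i['fy'],i['cy']],[0,0,1.]])
    # p_d = s(1+k1 r^2), r undistorted
    s=cv2.undistortPoints(np.array(px,float).reshape(-1,1,2),K,np.array([i['k1'],0,0,0,0]))[:,0]
    E=np.array(i['extrinsics']); d=np.c_[s,np.ones(len(s))]
    out=[]
    for k in range(len(s)):
        r=E[:3,:3]@d[k]
        if z is not None: t=(z-E[2,3])/r[2]
        else: t=depth[int(round(px[k][1])),int(round(px[k][0]))]
        out.append(E[:3,3]+t*r)
    return np.array(out)
E
python3 - <<'E'
from h import *
o=get_obs(); print({k:np.round(v,3) for k,v in o.items()})
for n in ['top','side']:
    p,d=camera(n); cv2.imwrite(f'pics/{n}0.png',p); np.save(f'pics/{n}0.npy',d)
    print(n,np.round(camera_info(n)['extrinsics'],3).tolist())
E
```

```text
{'time_s': np.float64(0.0), 'qpos': array([ 1.182,  0.3  ,  1.522, -0.   ,  1.321, -0.067]), 'joint_vel': array([ 0.001,  0.   ,  0.002, -0.002,  0.001,  0.   ]), 'tau': array([ 3.0000e-03, -5.3182e+01, -3.5274e+01,  7.1000e-02,  2.4000e-02,
       -0.0000e+00]), 'ee_pos': array([0.174, 0.522, 0.219]), 'eef_rot': array([-1.624,  1.57 , -1.945]), 'force': array([ 0.151,  0.104, -0.004]), 'moment': array([-0.019,  0.056, -0.003]), 'grip_width': np.float64(0.094)}
top [[-0.028, -0.995, 0.092, 0.414], [-0.999, 0.031, 0.031, -0.05], [-0.034, -0.091, -0.995, 1.055], [0.0, 0.0, 0.0, 1.0]]
side [[0.89, -0.256, 0.376, 0.184], [-0.455, -0.534, 0.713, -0.695], [0.018, -0.806, -0.592, 0.629], [0.0, 0.0, 0.0, 1.0]]
```

View pics/top0.png

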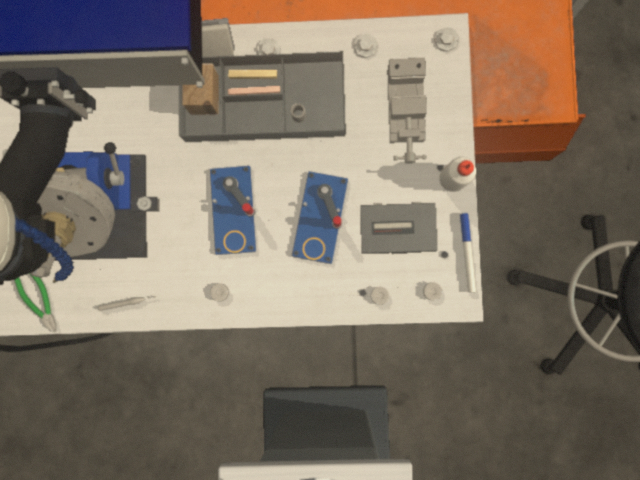

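View pics/side0.png

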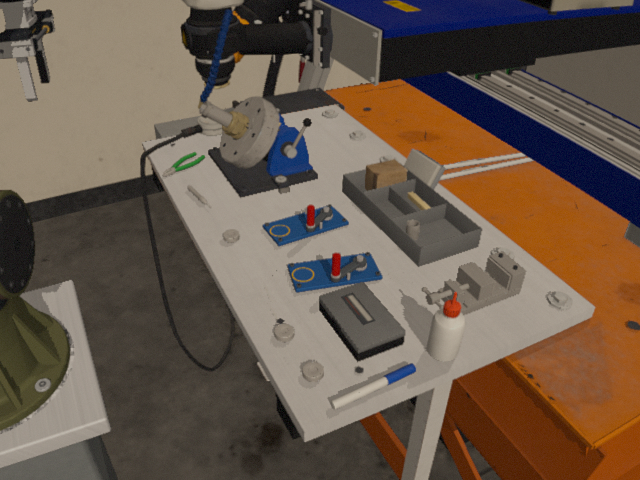

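The top view shows the stops at about (233,210) and (320,218). Grey discs that could be the magnet are at (217,292), (377,296), (430,291), (366,46), (446,40) and (268,47). I'll compute their positions and enlarge the right-hand ones.

```bash
python3 - <<'E'
from h import *
p=cv2.imread('pics/top0.png'); d=np.load('pics/top0.npy')
c=[(217,291),(377,295),(430,290),(366,45),(446,39),(268,46),(145,203)]
print('discs z=.01\n',np.round(world('top',c,z=.01),4)); print('depth\n',np.round(world('top',c,depth=d),3))
hsv=cv2.cvtColor(p,cv2.COLOR_BGR2HSV)
def blobs(lo,hi,amin):
    m=cv2.inRange(hsv,lo,hi); n,l,s,ce=cv2.connectedComponentsWithStats(m)
    return [(ce[i],s[i],l==i) for i in range(1,n) if s[i,4]>amin]
for c_,s_,m in blobs((0,150,100),(6,255,255),25):
    if 180<c_[0]<360: print('red',c_,s_[4],world('top',[c_],z=.065).round(4))
for c_,s_,m in blobs((100,120,60),(125,255,255),800):
    if 200<c_[0]<360 and 150<c_[1]<270:
        pts=cv2.findNonZero(m.astype(np.uint8))
        hull=cv2.convexHull(pts)[:,0].astype(float)
        w=world('top',hull,z=.008)[:,:2].astype(np.float32)
        r=cv2.minAreaRect(w); print('plate',c_,r)
        (cx,cy)=r[0]; b=cv2.boxPoints(r)
        e=[b[1]-b[0],b[2]-b[1]]; e=max(e,key=np.linalg.norm); e*=np.sign(e[0]); u=e/np.linalg.norm(e)
        print(' yaw',np.arctan2(u[1],u[0]),'pivot',r[0]+.044*u,'ring',r[0]-.055*u)
print('ring by eye',world('top',[(234.5,241.5),(314,249)],z=.008).round(4))
print('pivot by eye',world('top',[(230,183),(321.5,190.5)],z=.028).round(4))
a=cv2.resize(p[150:320,190:480],None,fx=2.7,fy=2.7,interpolation=cv2.INTER_CUBIC)
b=cv2.resize(p[20:65,340:480],None,fx=2.7,fy=2.7,interpolation=cv2.INTER_CUBIC)
out=np.zeros((a.shape[0]+b.shape[0],a.shape[1],3),np.uint8); out[:a.shape[0]]=a; out[a.shape[0]:,:b.shape[1]]=b
cv2.imwrite('pics/crop1.png',out)
E
```

```text
discs z=.01
 [[ 0.441   0.1522  0.01  ]
 [ 0.4264 -0.1169  0.01  ]
 [ 0.4323 -0.2052  0.01  ]
 [ 0.8581 -0.1135  0.01  ]
 [ 0.862  -0.2507  0.01  ]
 [ 0.8637  0.0564  0.01  ]
 [ 0.5952  0.2736  0.01  ]]
depth
 [[ 0.441  0.153  0.007]
 [ 0.426 -0.117  0.009]
 [ 0.432 -0.206  0.007]
 [ 0.856 -0.113  0.014]
 [ 0.861 -0.25   0.012]
 [ 0.865  0.057  0.008]
 [ 0.592  0.269  0.026]]
red [246.79591837 207.51020408] 49 [[0.5729 0.0914 0.065 ]]
red [336.8  220.05] 40 [[ 0.5477 -0.0535  0.065 ]]
ring by eye [[ 0.5243  0.1216  0.008 ]
 [ 0.5072 -0.0135  0.008 ]]
pivot by eye [[ 0.6215  0.1242  0.028 ]
 [ 0.6034 -0.0296  0.028 ]]
```

View pics/crop1.png

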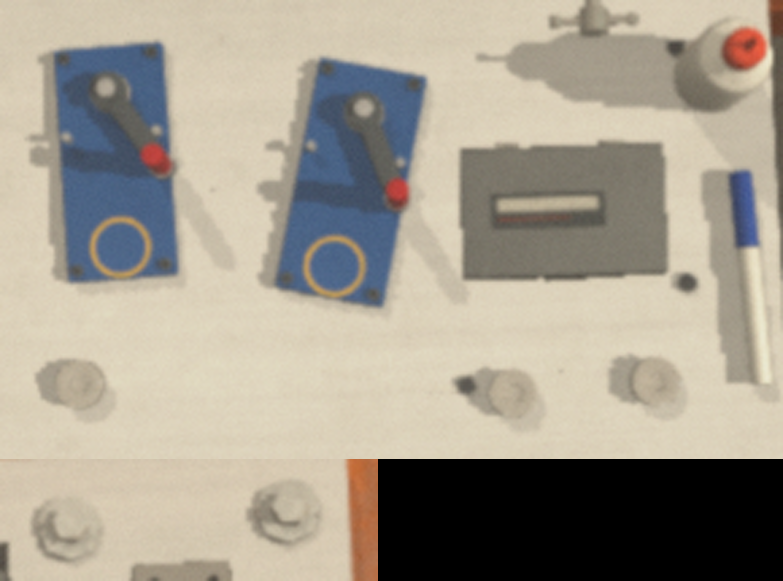

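The magnet is the disc at top (430,291), at about (0.432, -0.205), 7 to 10 mm high. The others are the disc at (377,296), y -0.117, and the disc at (217,292), y 0.152. The items at (366,46), (446,40) and (268,47) are hex nuts and lie out of reach. Of the discs, (430,291) is the rightmost.

I'll come round in front of the welding head, squaring the tool to the world axes and closing the fingers.

```bash
python3 -m handwheel '[[[0,-40,27],-0.1,1],[[0,-80,54],-0.2,1],[[0,-120,81],-0.32,1],[[0,-160,108],-0.32,1],[[0,-200,135],-0.32,1]]' 20; python3 - <<'E'
from h import *
o=get_obs(); print(np.round(o['qpos'],3),o['ee_pos'],o['eef_rot'][2]-o['eef_rot'][0])
E
```

```text
time_s: 0.6
ee_pos: [0.2386, 0.2873, 0.2189]
eef_rot: [-1.928, 1.57, -1.929]
force: [0.4, -0.9, 0.6]
grip_width: 0.0574
[ 7.800e-01 -1.060e-01  1.968e+00 -1.000e-03  1.281e+00 -7.900e-01] [0.23856213 0.28729134 0.21887849] -0.0009099108046974891
```

```bash
python3 -m handwheel '[[[0,-30,30],0,1],[[0,-62,66],0,1],[[0,-93,102],0,1],[[0,-124,138],0,1],[[0,-155,175],0,1]]'; python3 -m handwheel '[[[0,-30,40],0,1],[[10,-60,80],0,1],[[20,-82,120],0,1],[[30,-82,158],0,1],[[50,-82,158],0,1]]'
```

```text
time_s: 1.1
ee_pos: [0.4145, 0.1304, 0.219]
eef_rot: [-1.858, 1.57, -1.859]
force: [1.0, 0.9, 0.1]
grip_width: 0.0177
time_s: 1.6
ee_pos: [0.5755, 0.047, 0.1681]
eef_rot: [-0.876, 1.569, -0.879]
force: [0.4, 0.9, -0.7]
grip_width: 0.0003
```

```bash
python3 -m handwheel '[[[30,2,-3],0,1],[[60,2,-3],0,1],[[90,2,-3],0,1],[[119,2,-3],0,1],[[119,2,-3],0,1]]'; python3 - <<'E'
from h import *
p,d=camera('side'); cv2.imwrite('pics/side1.png',cv2.resize(p[150:350,180:480],None,fx=2.5,fy=2.5))
E
```

```text
time_s: 2.1
ee_pos: [0.5705, 0.0488, 0.0455]
eef_rot: [-2.941, 1.565, -2.944]
force: [0.7, -0.7, 0.0]
grip_width: 0.0002
```

View pics/side1.png

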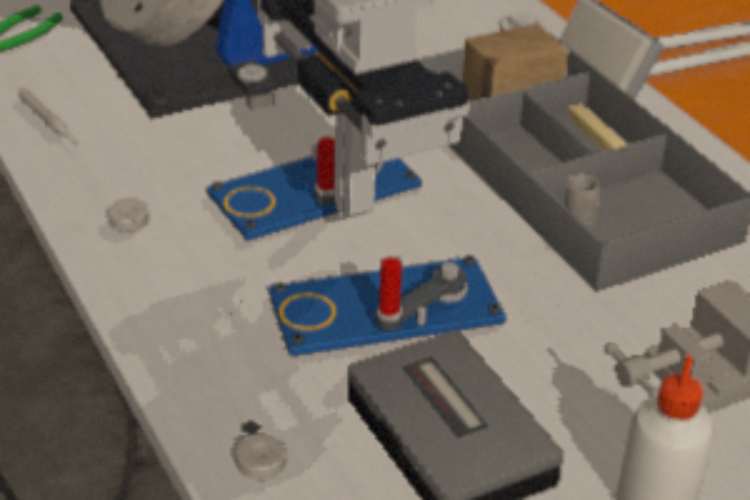

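The picture shows the closed fingers (352,180) just to the right of the left stop's post (326,165), and clear of it. Now I'll push along the arc.

```bash
python3 -m handwheel '[[[-2,20,1],0,1],[[-2,38,-5],0,1],[[-2,55,-9],0,1],[[-2,70,-6],0,1],[[-2,80,-3],0,1]]'; python3 -m handwheel '[[[0,3,0],0,1],[[0,5,1],0,1],[[0,7,1],0,1],[[0,9,1],0,1],[[0,9,1],0,1]]'; python3 - <<'E'
from h import *
p,d=camera('side'); cv2.imwrite('pics/side2.png',cv2.resize(p[150:350,180:480],None,fx=2.5,fy=2.5)); print(get_obs()['force'])
E
```

```text
time_s: 2.65
ee_pos: [0.5694, 0.1295, 0.0517]
eef_rot: [-2.332, 1.569, -2.334]
force: [-2.3, -4.0, 0.8]
grip_width: 0.0003
time_s: 3.15
ee_pos: [0.5708, 0.1384, 0.052]
eef_rot: [-1.962, 1.569, -1.965]
force: [1.8, -3.0, 2.8]
grip_width: 0.0006
[ 1.89990394 -3.10420686  0.98669597]
```

View pics/side2.png

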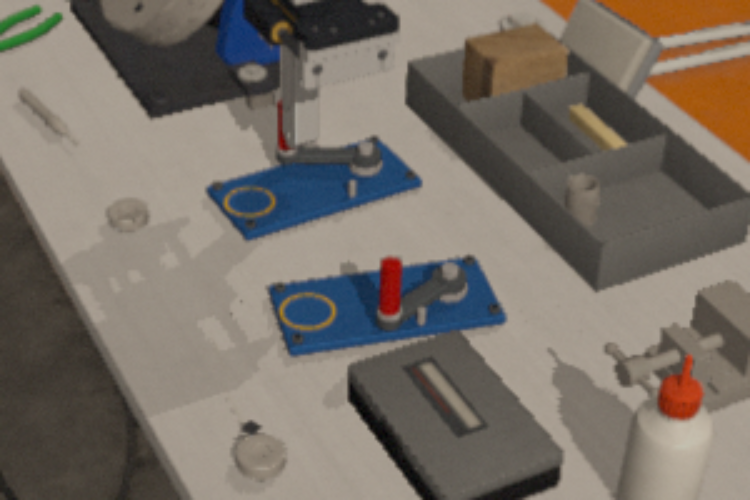

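The arm is nearly across, but the force is still only about 3 N, so it hasn't reached the hard stop. I'll push on until the force rises.

```bash
python3 -m handwheel '[[[0,1,0],0,1],[[0,2,0],0,1],[[0,3,0],0,1],[[0,4,0],0,1],[[0,4,0],0,1]]';  python3 -m handwheel '[[[0,1,0],0,1],[[0,2,0],0,1],[[0,3,0],0,1],[[0,4,0],0,1],[[0,4,0],0,1]]'
```

```text
time_s: 3.7
ee_pos: [0.5711, 0.1407, 0.0519]
eef_rot: [-1.658, 1.567, -1.661]
force: [5.3, -15.9, 0.7]
grip_width: 0.0004
time_s: 4.2
ee_pos: [0.5714, 0.1415, 0.0519]
eef_rot: [-1.649, 1.562, -1.653]
force: [2.2, -26.3, 3.9]
grip_width: 0.0003
```

The force rose to 26 N with no more travel, so the arm is at the hard stop. I'll let go by lifting straight up, then watch.

```bash
python3 -m handwheel '[[[-45,-3,0],0,1],[[-90,-3,0],0,1],[[-100,-3,0],0,1],[[-100,-3,0],0,1],[[-100,-3,0],0,1]]'; python3 -m handwheel '[[[0,-40,0],0,1],[[0,-80,0],0,1],[[0,-120,0],0,1],[[0,-160,0],0,1],[[0,-200,-5],0,1]]';python3 -m handwheel '[[[0,-10,0],0,1],[[0,-15,0],0,1],[[0,-15,0],0,1],[[0,-15,0],0,1],[[0,-15,0],0,1]]'; python3 - <<'E'
from h import *
p,d=camera('side'); cv2.imwrite('pics/side3.png',cv2.resize(p[150:350,180:480],None,fx=2.5,fy=2.5)); print(get_obs()['force'])
E
```

```text
time_s: 4.7
ee_pos: [0.5707, 0.1395, 0.1504]
eef_rot: [-1.891, 1.562, -1.895]
force: [0.3, 0.6, -0.8]
grip_width: 0.0003
time_s: 5.2
ee_pos: [0.5642, -0.0618, 0.1498]
eef_rot: [-2.237, 1.561, -2.24]
force: [0.4, -0.7, -0.7]
grip_width: 0.0003
time_s: 5.7
ee_pos: [0.5642, -0.0756, 0.1498]
eef_rot: [-2.264, 1.561, -2.266]
force: [0.4, 0.4, -0.9]
grip_width: 0.0004
[-0.00282137  0.22208006  1.20698074]
```

View pics/side3.png

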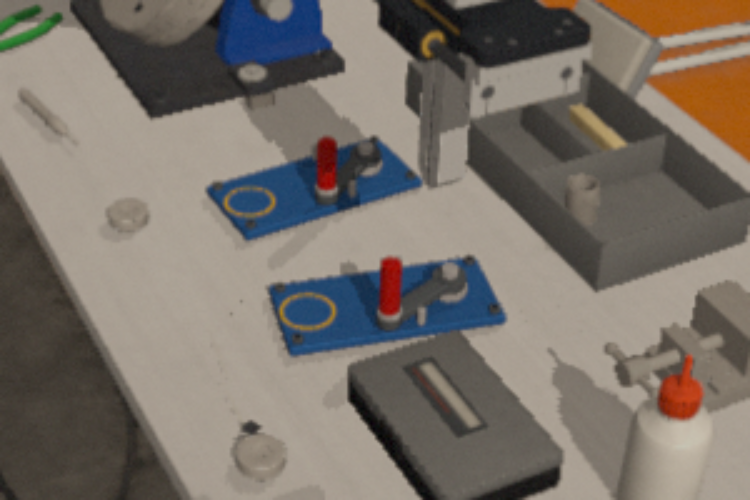

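The left arm's post (326,165) is back home, so that stop is sound and the right one should bind. The grey box lies close to the right post, so I'll check its height and edge.

```bash
python3 - <<'E'
from h import *
d=np.load('pics/top0.npy')
for y in (208,218,228): print(np.round(world('top',[(x,y) for x in range(352,374,2)],depth=d)[:,1:]*1000).astype(int).tolist())
E
```

```text
[[-81, -3], [-84, -4], [-87, -3], [-91, -2], [-93, 29], [-96, 29], [-99, 31], [-103, 26], [-106, 30], [-110, 29], [-113, 28]]
[[-80, -7], [-83, 0], [-87, -4], [-90, 0], [-92, 27], [-96, 29], [-99, 30], [-102, 31], [-106, 26], [-109, 28], [-112, 28]]
[[-79, 0], [-83, -6], [-86, -1], [-90, -2], [-93, 7], [-95, 29], [-99, 24], [-102, 26], [-105, 28], [-108, 31], [-112, 28]]
```

The box top is at 30 mm and its edge at y -0.092, so tips at 38 mm clear it. Going down beside the right post.

```bash
python3 -m handwheel '[[[5,-5,-17],0,1],[[35,-5,-17],0,1],[[65,-5,-17],0,1],[[90,-5,-17],0,1],[[96,-5,-17],0,1]]'; python3 -m handwheel '[[[0,0,0],0,1],[[0,0,0],0,1],[[0,4,0],0,1],[[0,6,0],0,1],[[0,8,0],0,1]]'
```

```text
time_s: 6.25
ee_pos: [0.5454, -0.0807, 0.0517]
eef_rot: [-2.538, 1.559, -2.539]
force: [0.3, -0.2, 0.8]
grip_width: 0.001
time_s: 6.75
ee_pos: [0.5457, -0.0724, 0.0522]
eef_rot: [-2.472, 1.56, -2.473]
force: [-1.1, 0.8, 0.2]
grip_width: 0.0003
```

```bash
python3 -m handwheel '[[[0,13,0],0,1],[[0,25,0],0,1],[[0,39,3],0,1],[[0,50,8],0,1],[[0,58,14],0,1]]'; python3 -m handwheel '[[[0,1,1],0,1],[[0,3,2],0,1],[[0,4,2],0,1],[[0,6,2],0,1],[[0,6,2],0,1]]'
```

```text
time_s: 7.25
ee_pos: [0.5591, -0.0143, 0.0517]
eef_rot: [-2.486, 1.557, -2.486]
force: [-6.5, -8.6, 2.6]
grip_width: 0.0004
time_s: 7.75
ee_pos: [0.562, -0.0097, 0.0519]
eef_rot: [-2.2, 1.557, -2.201]
force: [7.6, -13.7, -5.7]
grip_width: 0.0005
```

```bash
python3 -m handwheel '[[[0,1,0],0,1],[[0,2,0],0,1],[[0,3,1],0,1],[[0,4,1],0,1],[[0,4,1],0,1]]'; python3 -m handwheel '[[[0,1,0],0,1],[[0,2,0],0,1],[[0,3,0],0,1],[[0,4,0],0,1],[[0,4,0],0,1]]'
```

```text
time_s: 8.25
ee_pos: [0.5634, -0.0079, 0.0519]
eef_rot: [-2.005, 1.554, -2.006]
force: [2.1, -21.0, -4.2]
grip_width: 0.0005
time_s: 8.75
ee_pos: [0.5638, -0.0074, 0.0519]
eef_rot: [-1.854, 1.549, -1.856]
force: [3.0, -29.0, -3.7]
grip_width: 0.0005
```

The force rose to 29 N with no travel, so this arm is at its end as well. I'll back off, lift and go over the magnet with the gripper half open.

```bash
python3 -m handwheel '[[[0,-8,0],0,1],[[0,-12,0],0,1],[[-40,-12,0],0,1],[[-80,-14,0],0,1],[[-110,-20,-10],0,1]]'; python3 -m handwheel '[[[0,-40,-26],0,-0.06],[[0,-78,-52],0,-0.06],[[0,-116,-80],0,-0.06],[[0,-154,-106],0,-0.06],[[0,-178,-122],0,-0.06]]';  python3 -m handwheel '[[[0,0,0],0,-0.06],[[0,0,0],0,-0.06],[[0,0,0],0,-0.06],[[0,0,0],0,-0.06],[[0,0,0],0,-0.06]]'; python3 - <<'E'
from h import *
i=camera_info('wrist'); p,d=camera('wrist'); cv2.imwrite('pics/w1.png',p); np.save('pics/w1.npy',d); import pickle; pickle.dump(i,open('w1.pkl','wb'))
p,d=camera('side'); cv2.imwrite('pics/side4.png',p)
p,d=camera('top'); cv2.imwrite('pics/top4.png',p)
a=cv2.resize(cv2.imread('pics/w1.png'),(400,300)); b=cv2.resize(p[150:320,190:480],(400,235))
s=cv2.resize(cv2.imread('pics/side4.png')[200:350,240:440],(400,300))
o=np.zeros((600,800,3),np.uint8);o[:300,:400]=a;o[:235,400:]=b;o[300:,:400]=s
cv2.imwrite('pics/m4.png',o); print(get_obs()['ee_pos'])
E
```

```text
time_s: 9.25
ee_pos: [0.5551, -0.0243, 0.1648]
eef_rot: [-1.764, 1.55, -1.765]
force: [-0.5, -0.6, 0.2]
grip_width: 0.0004
time_s: 9.75
ee_pos: [0.4314, -0.2035, 0.1694]
eef_rot: [-1.733, 1.55, -1.735]
force: [1.7, 0.7, -0.5]
grip_width: 0.0372
time_s: 10.25
ee_pos: [0.4318, -0.2028, 0.1693]
eef_rot: [-1.743, 1.55, -1.744]
force: [0.9, 0.3, -0.5]
grip_width: 0.0501
[ 0.43160637 -0.20318949  0.16930272]
```

View pics/m4.png

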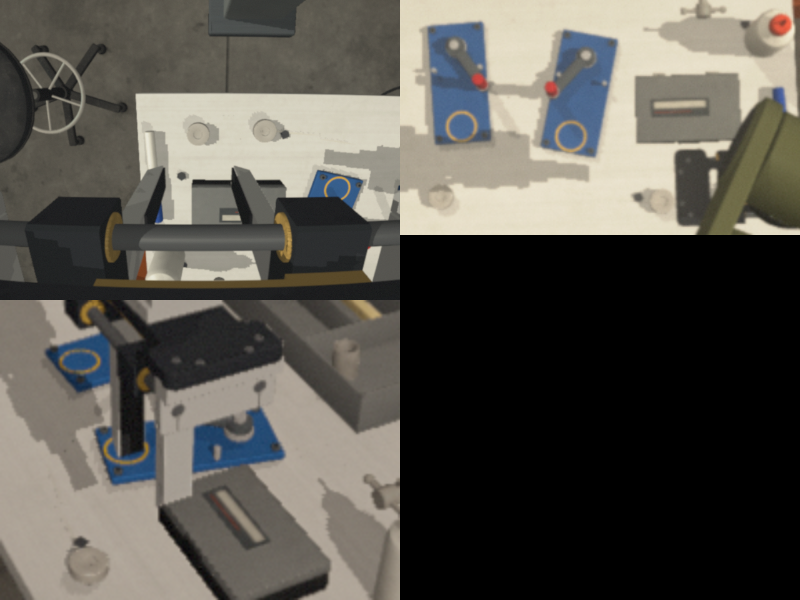

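The right arm stays over at its far end (top panel, post at (551,88)), so stop 2 is the stiff one, and the left arm is home. In the wrist view the magnet is at full-resolution (318,211) and the lookalike at (426,206). I'll refine the magnet and ring positions.

```bash
python3 - <<'E'
from h import *
import pickle; i=pickle.load(open('w1.pkl','rb')); p=cv2.imread('pics/w1.png'); d=np.load('pics/w1.npy')
print(np.round(i['extrinsics'],3).tolist())
print('approx',world('wrist',[(318,209),(426,205)],z=.01,info=i).round(4))
hsv=cv2.cvtColor(p,cv2.COLOR_BGR2HSV)
m=cv2.inRange(hsv,(15,90,110),(32,255,255)); m[:, :490]=0; m[:270]=0;m[330:]=0
q=cv2.findNonZero(m)
if q is not None and len(q)>10:
    e=cv2.fitEllipse(cv2.convexHull(q)); print('ring px',e, world('wrist',[e[0]],z=.008,info=i).round(4))
o=np.zeros((480,800,3),np.uint8)
o[:,:400]=cv2.resize(p[160:280,270:370],(400,480),interpolation=cv2.INTER_CUBIC)
t=cv2.imread('pics/top4.png'); o[:,400:]=cv2.resize(t[210:270,290:340],(400,480),interpolation=cv2.INTER_CUBIC)
cv2.imwrite('pics/c5.png',o)
h=cv2.cvtColor(t,cv2.COLOR_BGR2HSV); m=cv2.inRange(h,(15,90,110),(32,255,255))[232:268,296:335]; q=cv2.findNonZero(m)
e=cv2.fitEllipse(cv2.convexHull(q)); c=(e[0][0]+296,e[0][1]+232); print('top ring',c,e[1],world('top',[c],z=.008))
E
```

```text
[[0.002, 0.97, 0.243, 0.361], [1.0, 0.003, -0.02, -0.2], [-0.02, 0.243, -0.97, 0.336], [0.0, 0.0, 0.0, 1.0]]
approx [[ 0.4238 -0.2054  0.01  ]
 [ 0.4201 -0.1172  0.01  ]]
ring px ((539.1527099609375, 301.7909851074219), (37.0903434753418, 43.679805755615234), 51.81970977783203) [[ 0.5069 -0.0092  0.008 ]]
top ring (313.32110595703125, 248.30018615722656) (21.66086769104004, 22.019939422607422) [[ 0.50843339 -0.01240137  0.008     ]]
```

View pics/c5.png

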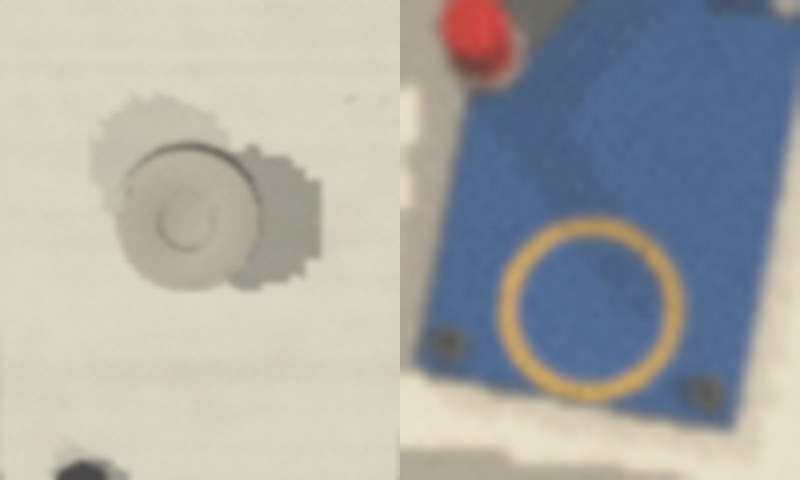

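The magnet is at about (0.430, -0.206) and the ring at about (0.508, -0.0125), with the top and wrist views agreeing within 4 mm. Going down.

```bash
python3 -m handwheel '[[[30,0,-1],0,-0.06],[[70,0,-1],0,-0.06],[[110,0,-1],0,-0.06],[[135,0,-1],0,-0.06],[[135,0,-1],0,-0.06]]'; python3 -m handwheel '[[[4,0,0],0,-0.06],[[8,0,0],0,-0.06],[[12,0,0],0,-0.06],[[14,0,0],0,-0.06],[[14,0,0],0,-0.06]]'
```

```text
time_s: 10.9
ee_pos: [0.4286, -0.205, 0.0316]
eef_rot: [-2.009, 1.551, -2.01]
force: [1.1, -0.2, 1.1]
grip_width: 0.0496
time_s: 11.4
ee_pos: [0.4286, -0.2053, 0.0178]
eef_rot: [-1.994, 1.551, -1.995]
force: [0.2, 0.8, 0.2]
grip_width: 0.0499
```

```bash
python3 -m handwheel '[[[0,0,1],0,0.2],[[0,0,1],0,0.4],[[0,0,1],0,1],[[0,0,1],0,1],[[0,0,1],0,1]]' 15; python3 -m handwheel '[[[0,0,0],0,1],[[0,0,0],0,1],[[-10,0,0],0,1],[[-40,0,0],0,1],[[-70,0,0],0,1]]'; python3 - <<'E'
from h import *
p,d=camera('side'); a=p[240:400,230:390]; q,_=camera('wrist'); 
o=np.zeros((480,800,3),np.uint8);o[:,:480]=cv2.resize(a,(480,480));o[:240,480:]=cv2.resize(q,(320,240)); cv2.imwrite('pics/g.png',o)
E
```

```text
time_s: 11.9
ee_pos: [0.4297, -0.2053, 0.0179]
eef_rot: [-1.981, 1.551, -1.983]
force: [-0.4, 0.3, 2.4]
grip_width: 0.0289
time_s: 12.4
ee_pos: [0.4299, -0.2039, 0.0891]
eef_rot: [-2.04, 1.551, -2.041]
force: [0.2, 0.1, 0.2]
grip_width: 0.0294
```

View pics/g.png

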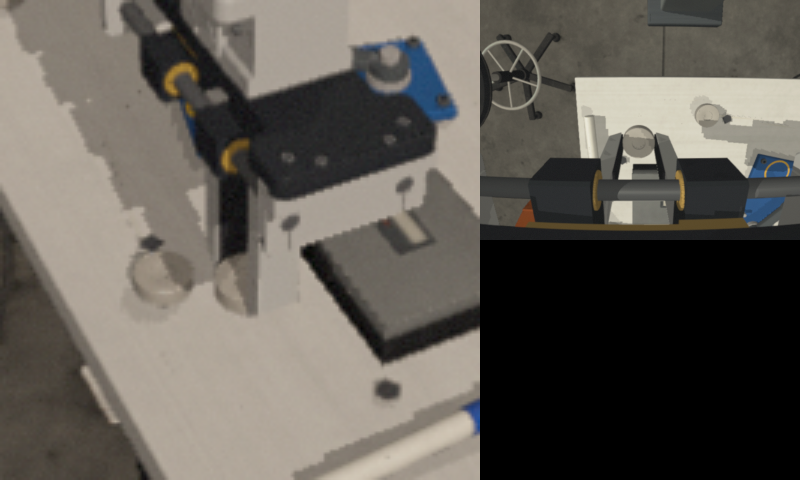

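The magnet is held (opening 29.4 mm) between the fingertips, at (638,140) in the right panel. I'll measure its offset from the TCP in the hand.

```bash
python3 - <<'E'
from h import *
i=camera_info('wrist'); p,d=camera('wrist'); o=get_obs(); print(o['ee_pos'])
print(world('wrist',[(316,280),(316,250),(316,310)],z=.081,info=i).round(4))
g=d[230:320,290:345]; 
W=world('wrist',[(x,y) for y in range(235,320,6) for x in (305,316,327)],depth=d,info=i).round(3); print(W.tolist())
cv2.imwrite('pics/g2.png',cv2.resize(p[220:340,250:390],(700,600),interpolation=cv2.INTER_CUBIC))
E
```

```text
[ 0.43100408 -0.20447995  0.08978931]
[[ 0.4288 -0.2058  0.081 ]
 [ 0.4142 -0.2058  0.081 ]
 [ 0.444  -0.2059  0.081 ]]
[[0.428, -0.215, -0.0], [0.428, -0.208, 0.001], [0.429, -0.2, -0.001], [0.433, -0.215, -0.001], [0.432, -0.208, 0.0], [0.433, -0.2, -0.001], [0.437, -0.215, -0.001], [0.436, -0.208, 0.0], [0.436, -0.2, 0.001], [0.416, -0.211, 0.078], [0.416, -0.206, 0.081], [0.417, -0.201, 0.078], [0.417, -0.211, 0.085], [0.417, -0.206, 0.085], [0.417, -0.201, 0.085], [0.42, -0.211, 0.084], [0.42, -0.206, 0.084], [0.42, -0.201, 0.085], [0.423, -0.211, 0.085], [0.423, -0.206, 0.084], [0.423, -0.201, 0.085], [0.426, -0.211, 0.085], [0.427, -0.206, 0.083], [0.426, -0.201, 0.084], [0.43, -0.211, 0.083], [0.43, -0.206, 0.083], [0.429, -0.201, 0.083], [0.432, -0.211, 0.084], [0.432, -0.206, 0.083], [0.433, -0.201, 0.083], [0.435, -0.211, 0.084], [0.435, -0.206, 0.084], [0.435, -0.201, 0.085], [0.438, -0.211, 0.084], [0.438, -0.206, 0.084], [0.437, -0.201, 0.085], [0.441, -0.211, 0.085], [0.441, -0.206, 0.085], [0.441, -0.201, 0.084], [0.443, -0.211, 0.086], [0.443, -0.206, 0.086], [0.444, -0.201, 0.084], [0.489, -0.216, -0.001], [0.489, -0.208, -0.0], [0.489, -0.2, 0.0]]
```

View pics/g2.png

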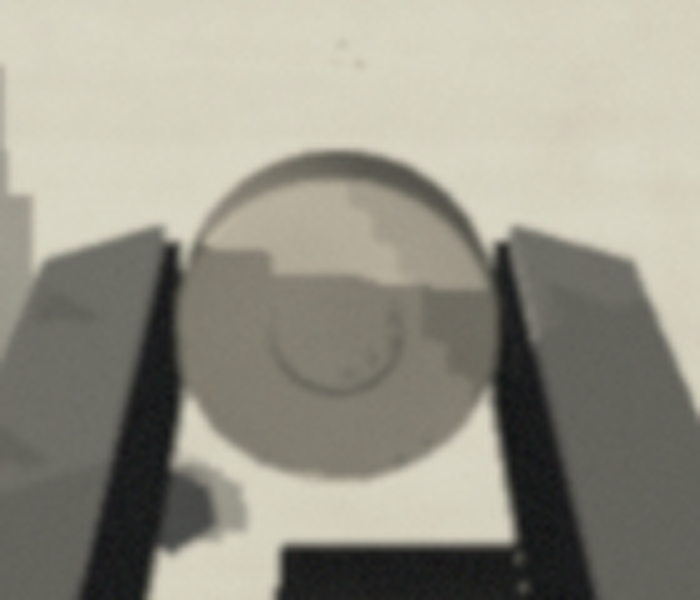

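The magnet is centred on the TCP to within 1 mm. Carrying it to above the ring.

```bash
python3 -m handwheel '[[[0,38,15],0,1],[[0,77,31],0,1],[[0,116,47],0,1],[[0,155,62],0,1],[[0,192,78],0,1]]'; python3 -m handwheel '[[[0,0,0],0,1],[[0,0,0],0,1],[[0,0,0],0,1],[[0,0,0],0,1],[[0,0,0],0,1]]'; python3 - <<'E'
from h import *
i=camera_info('wrist'); p,d=camera('wrist'); q,_=camera('side'); print(get_obs()['ee_pos'],get_obs()['eef_rot'])
o=np.zeros((400,800,3),np.uint8); o[:,:400]=cv2.resize(p[200:400,220:420],(400,400));o[:,400:]=cv2.resize(q[190:320,260:390],(400,400)); cv2.imwrite('pics/pl.png',o)
h=cv2.cvtColor(p,cv2.COLOR_BGR2HSV)
m=cv2.inRange(h,(15,90,110),(32,255,255)); m[:180]=0; m[400:]=0; m[:,:220]=0; m[:,420:]=0
q=cv2.findNonZero(m)[:,0].astype(float); W=world('wrist',q,z=.008,info=i); print(len(q),W.min(0),W.max(0))
W=W[np.hypot(W[:,0]-.508,W[:,1]+.0125)<.026]
from scipy.optimize import least_squares
print(len(W),least_squares(lambda c:np.hypot(W[:,0]-c[0],W[:,1]-c[1])-.018,[.508,-.0125],loss='soft_l1',f_scale=.001).x)
E
```

```text
time_s: 13.05
ee_pos: [0.509, -0.0108, 0.0847]
eef_rot: [-1.878, 1.55, -1.879]
force: [-0.5, -0.2, -0.0]
grip_width: 0.0286
time_s: 13.55
ee_pos: [0.5088, -0.0117, 0.0847]
eef_rot: [-1.879, 1.55, -1.882]
force: [1.4, -0.0, -0.6]
grip_width: 0.0292
[ 0.50890352 -0.0113755   0.08474637] [-1.87397536  1.55020131 -1.8760296 ]
959 [ 0.48773832 -0.0782336   0.008     ] [0.62099284 0.04994809 0.008     ]
495 [ 0.50693785 -0.00978191]
```

View pics/pl.png

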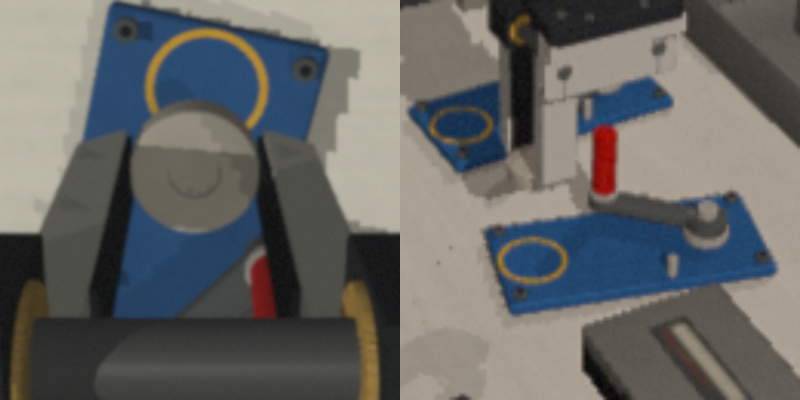

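Above the ring; the arm of the stiff stop is still at its far end. The wrist view gives the ring at (0.507, -0.010) and the top view (0.508, -0.0127). I'll split the difference and lower.

```bash
python3 -m handwheel '[[[15,2,0],0,1],[[30,2,0],0,1],[[42,2,0],0,1],[[48,2,0],0,1],[[48,2,0],0,1]]'; python3 -m handwheel '[[[2,0,0],0,1],[[4,0,0],0,1],[[6,0,0],0,1],[[8,0,0],0,1],[[8,0,0],0,1]]'
```

```text
time_s: 14.15
ee_pos: [0.5083, -0.0104, 0.0361]
eef_rot: [-1.93, 1.55, -1.932]
force: [0.2, 0.0, -0.9]
grip_width: 0.0293
time_s: 14.65
ee_pos: [0.5081, -0.0106, 0.0279]
eef_rot: [-1.941, 1.55, -1.944]
force: [0.2, -0.1, -1.2]
grip_width: 0.0294
```

```bash
python3 -m handwheel '[[[1,0,0],0,1],[[2,0,0],0,1],[[2,0,0],0,1],[[2,0,0],0,1],[[2,0,0],0,1]]'; python3 -m handwheel '[[[0,0,0],0,0.3],[[0,0,0],0,0.2],[[0,0,0],0,0.1],[[0,0,0],0,0],[[0,0,0],0,-0.06]]'; python3 -m handwheel '[[[0,0,0],0,-0.06],[[0,0,0],0,-0.06],[[-20,0,0],0,-0.06],[[-60,0,0],0,-0.06],[[-100,0,0],0,-0.06]]'; python3 -m handwheel '[[[-20,0,-30],0,-0.06],[[-40,0,-60],0,-0.06],[[-40,-20,-100],0,-0.06],[[-40,-40,-130],0,-0.06],[[-40,-60,-150],0,-0.06]]';  python3 -m handwheel '[[[0,-40,0],0,-0.06],[[0,-80,0],0,-0.06],[[0,-120,0],0,-0.06],[[0,-160,0],0,-0.06],[[0,-160,0],0,-0.06]]'; python3 - <<'E'
from h import *
p,d=camera('top'); q,_=camera('side'); cv2.imwrite('pics/top9.png',p)
o=np.zeros((400,800,3),np.uint8); o[:,:400]=cv2.resize(p[150:280,210:340],(400,400),interpolation=cv2.INTER_CUBIC);o[:,400:]=cv2.resize(q[190:320,260:390],(400,400),interpolation=cv2.INTER_CUBIC); cv2.imwrite('pics/fin.png',o)
E
```

```text
time_s: 15.15
ee_pos: [0.5082, -0.0106, 0.026]
eef_rot: [-1.935, 1.55, -1.937]
force: [0.0, -0.4, 0.4]
grip_width: 0.0289
time_s: 15.65
ee_pos: [0.5082, -0.0106, 0.026]
eef_rot: [-1.935, 1.55, -1.937]
force: [-0.3, 0.5, 0.8]
grip_width: 0.0493
time_s: 16.15
ee_pos: [0.5084, -0.0086, 0.1269]
eef_rot: [-2.003, 1.549, -2.005]
force: [0.6, -0.3, -0.4]
grip_width: 0.0495
time_s: 16.65
ee_pos: [0.357, -0.0678, 0.1695]
eef_rot: [-1.977, 1.549, -1.979]
force: [-0.2, -0.0, 0.0]
grip_width: 0.0497
time_s: 17.15
ee_pos: [0.3564, -0.231, 0.1727]
eef_rot: [-1.957, 1.549, -1.962]
force: [-0.3, 1.5, -0.6]
grip_width: 0.0499
```

View pics/fin.png

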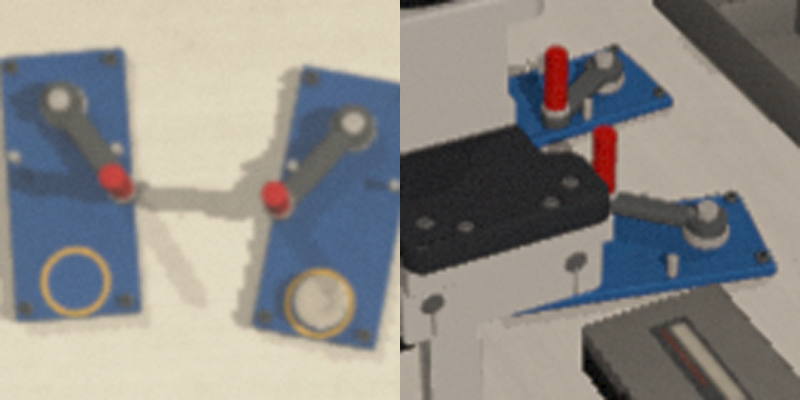

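The magnet sits within the ring of the right stop, the right arm is over at its far end and the left arm is home. One numeric check of the arm angle, then I hand in.

```bash
python3 - <<'E'
from h import *
P=world('top',[(299.2,213.2)],z=.065)[0]; V=np.array([.605,-.0345]); v=P[:2]-V
print(P,np.linalg.norm(v),'swing',.333-(np.arctan2(-v[1],-v[0])), 'magnet',world('top',[(313.9,248.2)],z=.018))
s=.333-np.arctan2(-v[1],-v[0])
if 1.0<s<1.2: print(hand_in())
E
```

```text
[0.56081034 0.00676407 0.065     ] 0.06046031265629898 swing 1.084175489338774 magnet [[ 0.5076653  -0.01373377  0.018     ]]
the job is handed in; nothing more can be done
None
```

The job is done and handed in at about 17 s of robot time: the right-hand stop is the stiff one, and the magnet now lies on its yellow ring.

- **Left stop:** it took about 3–5 N to swing. I pushed it until the force rose to 26 N at the end stop and let it go. It was back home in the picture about 1 s later, so it is sound.
- **Right stop:** it took roughly 10–15 N at the wrist. I pushed it until the force rose to 29 N at the end stop. It stayed over when released, so it is the one that binds.
- **Magnet:** I took the disc farthest to the right and set it down flat on the right stop's ring. It lies about 1–2 mm off centre by the top camera. The wrist and top cameras disagreed by about 3 mm on where the ring is, so I aimed between them.
- **Last check:** the right arm measured 1.08 rad of its 1.1 rad travel, which is the far end within measuring error. The left arm is home, and the gripper is well clear of both stops.
- **Side camera:** the gripper blocked its last view of the magnet, so the final placement rests on the top picture alone.

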